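Seat the grinding jar on the pegs of the bench mill

TASK

Put the steel grinding jar on the bench mill: set it into the round collar on top of the mill and turn it until the two drive pegs slip into the sockets under its foot, so that it sits upright and fully home on the drive plate. Feel for the pegs gently rather than forcing the jar, and let go of it at the end. Leave the beaker, the tip box and the little bottle as they stand.

Things in the scene. Friction and masses are not known exactly. Their poses are not given: they have to be found in the camera images.
- jar_mid (a point): Loose closed steel grinding jar, 0.35 to 0.7 kg, 86 mm across the lid, 84 mm across body and foot, 106 mm high. Point on its axis half-way up, 53 mm above its underside; z up. On the lid stands an aluminium bar grip, centred: 64 mm long along x, 16 mm wide along y, from 70 to 106 mm above the underside.
- jar_foot (a point): Centre of the jar's underside, axes as jar_mid. The underside has two round blind sockets, 11.5 mm wide with chamfered mouths, 12 mm deep, on the x axis (below the bar grip's line), 20 mm either side of the centre. The jar works either way round: half a turn makes no difference.
- mill_seat (a point): Centre of the upper face of the mill's drive plate, 66 mm above the bench, z up, x and y as the housing's. Two upright steel pegs, 8 mm thick, 10 mm high, tapered tips, stand 20 mm either side of it. The line through them stopped anywhere within 0.6 rad either way of the housing's x: this is not measured. A brake holds the plate (slips only above 2 N m).
- mill_rim (a point): Centre of the mouth of the aluminium centring collar round the drive plate, 24 mm above the plate. Inside, the collar is 89 mm wide up to 16 mm above the plate, then flares to 100 mm. A jar not lined up stands on the peg tips, its underside 10 mm above the plate; within about 0.08 rad of the pegs' line it sinks until its underside meets the plate.
- mill: Bench mill, fixed: white housing 200 (x) x 180 (y) x 60 mm high, with a knob and a rocker switch on its front (-x side) and the collar and drive plate in the middle of its top. Origin at the centre of its underside, z up.
- beaker_mid (a point): Bystander: empty clear beaker, about 81 mm wide and 95 mm high, standing on the bench; point on its axis half-way up.
- tips_mid (a point): Bystander: open box of pipette tips, 86 x 124 mm and 71 mm high, standing on the bench; point at its centre half-way up.
- bottle_mid (a point): Bystander: small brown bottle, 37 mm wide and 66 mm high, standing on the bench; point on its axis half-way up.
Not all that is in view belongs to the job. Leave any blue, purple or yellow look-alike of the part that bears jar_mid alone.

How it is judged (in metres and radians):
At the end, for the whole second after the job is handed in: The jar is at rest in the mill's collar, upright within 0.04 rad, centred within 5 mm, its underside within 3 mm of the drive plate (so both pegs are in their sockets), and released (horizontal distance between jar_mid and mill_seat below 0.005 m and z of jar_mid in the frame of mill_seat between 0.05 and 0.056 m and angle between jar_mid's own z axis and vertical below 0.04 rad and linear speed of jar below 0.01 m/s); the robot touches nothing.
It fails at once if the jar is forced onto the mill with more than 90 N (contact force between jar and mill above 90 N).
It fails at once if the beaker, tip box or bottle is moved by more than 30 mm or tipped (distance of any of beaker_mid, tips_mid, bottle_mid from where it was at the start of the episode above 0.03 m or angle between any of beaker_mid, tips_mid, bottle_mid's own z axis and vertical above 0.5 rad).
It also fails if it takes over 70 s, if anything falls off the work surface, if the arm or the gripper's body presses on something with over 40 N, if the wrist force passes 120 N, or if a joint passes its speed limit or range.

ROBOT

A 6-joint arm with a two-finger parallel gripper is mounted at the origin on a cart in front of the work surface, level with it; the furniture and walls round the work are solid. World frame = base frame: x ahead of the robot, y to its left, z up, the work surface at z = 0. Lengths are in m, angles in degrees, forces in N, time in s.
With the tool pointing down it reaches from about 0.4 to 0.825 m from the base axis. Payload 7 kg.
Tool frame: the origin (TCP) lies at the very end of the fingers, on their centre line; the grasp point (between the pads) lies 19 mm behind it (ctrl.tcp_to_grasp is the distance from the TCP to the grasp point, in m); z points along the fingers, x is the direction in which the jaws open and shut, and the axes are right-handed (so a half turn about z gives the same grasp; the last joint's range is limited). The gripper opens to 88 mm and grips with 3 to 60 N. Pads are 19 mm wide; open, the fingers measure 130 mm over their backs; the gripper's body (78 mm by 193 mm) begins 47 mm behind the grasp point.
Start: joints at [-47.607, 20.546, 0.682, 0, -70.136, -16.507], TCP at [0.295, -0.607, 0.227] pointing down, gripper open.
Joint ranges: [-176.03, 176.03], [-82.01, 121.73], [-58.28, 71.71], [-173.87, 95.51], [-174.79, -0.11], [-173.66, 173.66]. Speed limits (degrees/s): [136.94, 136.94, 172.46, 180, 180, 180].

INTERFACE

Orientations are given as [roll, pitch, yaw] about the fixed x, y, z axes, in that order (R = Rz(yaw) Ry(pitch) Rx(roll)).
In Python, from plant import sensors, vision, ticket, ctrl gives the robot as it stands. The module is installed in compiled form; this text tells all that it offers.
- The arm moves only by the tool drive_tool, never from a script. Its argument "moves" is a list of rows, each a list of 6 numbers: the shift along the tool's x, y, z in units of 0.15 m (1.0 is 0.15 m), then the turn, a rotation vector about the tool's x, y, z in units of 60 degrees (1.0 is 60 degrees). In form: [[dx, dy, dz, rx, ry, rz], ...]. A call has 1 to 8 rows; each row is the pose to reach, as a shift and turn from the pose measured when the call began, along the tool's axes at that moment; what a row does not reach only later rows make up. A row lasts 1/10 s, in which the tool goes at most 50 mm and 8.59 degrees, less where a joint would pass 70% of its speed; a pose out of reach is approached as far as the arm can. A call with a number of a shift or a turn outside -1 to 1 is refused whole. A call with a gripper value outside its range is refused whole. "fingers" is the opening, from -1 (shut) to 1 (fully open), set as the call begins (left out, the last holds). The fingers move at their own pace and stop on an object; the grip force is fixed at half the most. Time passes only in rows, so rows that repeat a pose let the fingers close. It gives the time, the measured TCP pose, the force and the opening at its end, in the units of the state.
- sensors.get_obs(): the state, without advancing time (a new reading comes with each control period).
- vision.snapshot(name): name is "side" or "top"; returns a dict with "pixels" (480x640x3 uint8, red, green, blue), "fx", "fy", "cx", "cy" (pixels), "R" (3x3) and "t" (3): a world point X has camera coordinates R X + t. Camera axes: x right, y down, z forward; pixel columns grow to the right and rows downward; lengths in m; the calibration is good to about 2 mm. A picture is of the moment at which its call begins. There is no depth.
- ticket.close_job(): hands the job in, once; it reports no verdict.
The state is a dict: "clock": time; "joint_pos": joint angles; "qvel": joint speeds; "tau": joint torques, N m; "tool_pos": TCP position; "orientation": TCP orientation; "force": force on the tool from outside, world axes, zero at the start; "moment": the same for the moment, N m; "opening": finger opening in m.
Only numpy, scipy, OpenCV 4.12 (cv2) and the standard library are available. Lean on these libraries where they do the work, as an engineer would, in place of code of your own. Each camera call takes 0.05 s, during which the arm holds its last target.

## Working session

There is one attempt and no reset: what is moved stays moved. The work goes in short steps, Python scripts to look and compute and a tool call to move; the robot and the scene stay as the last step left them, time stands still between calls to the robot, and variables do not carry over. Pictures are saved under pics/ and viewed, and the job is handed in when it is done.

Besides the shell and the picture viewer there is one more tool, called as name([rows], argument=value, ...), one row to a line, values as JSON. drive_tool: Moves the arm, as the interface text tells. Shifts and turns lie within -1 to 1; 1 stands for 0.15 m of shift or 60 degrees of turn. Its arguments: {"type":"object","properties":{"moves":{"type":"array"},"fingers":{"type":"number"}},"required":["moves"]}

```bash
mkdir -p pics; python3 - <<'E'
from plant import sensors, vision, ctrl
import cv2,json
o=sensors.get_obs();print(o, ctrl.tcp_to_grasp)
for n in("side","top"):
    s=vision.snapshot(n);cv2.imwrite(f"pics/{n}0.png",s["pixels"][:,:,::-1])
    print(n,{k:(v.tolist() if hasattr(v,'tolist') else v) for k,v in s.items() if k!="pixels"})
E
```

```text
{'clock': 0.0, 'joint_pos': array([-4.76088031e+01,  2.05909293e+01,  6.34119790e-01, -1.80228220e-02,
       -7.01341460e+01, -1.65069819e+01]), 'qvel': array([ 0.06103261,  0.06704448,  0.03246391, -0.00594411, -0.02534387,
       -0.05795273]), 'tau': array([ 3.30801277e-04, -5.82726073e+01,  2.93056262e+01,  6.99755609e+00,
        6.77667311e-03, -1.99087417e-04]), 'tool_pos': array([ 0.29443777, -0.6068741 ,  0.2256376 ]), 'orientation': array([-1.79990399e+02, -9.20209443e-02,  1.15878069e+02]), 'force': array([-0.98544948,  0.27999375,  0.16392001]), 'moment': array([-0.00361367,  0.03422572,  0.0139018 ]), 'opening': 0.08755852904641032} 0.0188
side {'fx': 485.5730224531655, 'fy': 485.5730224531655, 'cx': 314.5362811684878, 'cy': 246.55210027872926, 'R': [[0.9402806724888481, -0.33944463307064476, -0.025487212940126763], [-0.19218142507994232, -0.46756901316658334, -0.8628125623683688], [0.280960062639092, 0.8161841452797052, -0.5048810594544765]], 't': [-0.5022959691524733, 0.11869536927657018, 1.1144005741480651]}
top {'fx': 510.3556424987038, 'fy': 510.3556424987038, 'cx': 325.7504072785811, 'cy': 226.374083405137, 'R': [[0.0015547983811313982, -0.9996675398556981, -0.02573698429983626], [-0.9900503906308529, 0.002082502162231097, -0.1406978578246318], [0.1407046787199701, 0.025699668161287426, -0.989718000464127]], 't': [-0.060675459341707184, 0.539597880777873, 1.1451371227551244]}
```

View pics/side0.png

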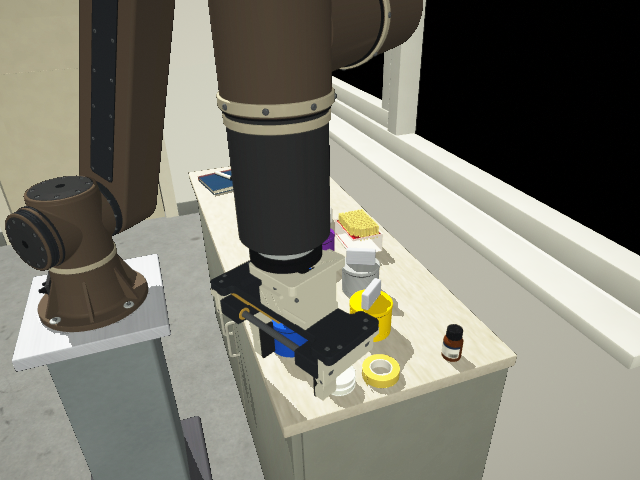

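View pics/top0.png

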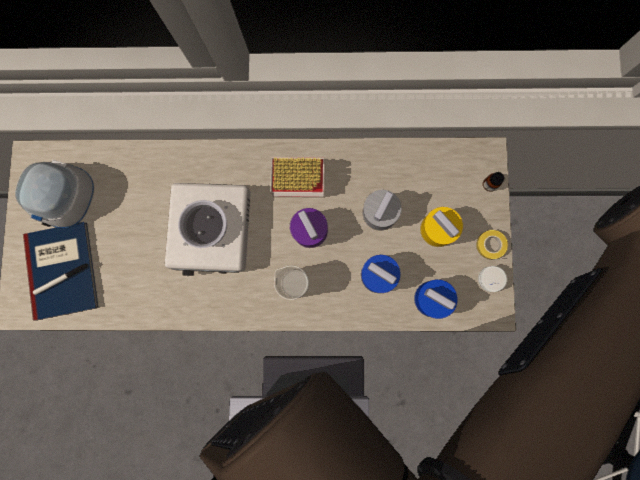

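Top view: the steel jar is at about (382,209) with its grip running from about (390,197) to (378,218). The mill collar is at (204,224) with both pegs visible. Beaker is at (292,283), tip box (298,175), bottle (493,181). I'll zoom in.

```bash
python3 - <<'E'
import cv2,numpy as np
im=cv2.imread("pics/top0.png")
a=cv2.resize(im[194:254,164:244],None,fx=5,fy=5,interpolation=cv2.INTER_CUBIC)
b=cv2.resize(im[179:239,342:422],None,fx=5,fy=5,interpolation=cv2.INTER_CUBIC)
cv2.imwrite("pics/zoom0.png",np.hstack([a,b]))
E
```

```text
(no output)
```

View pics/zoom0.png

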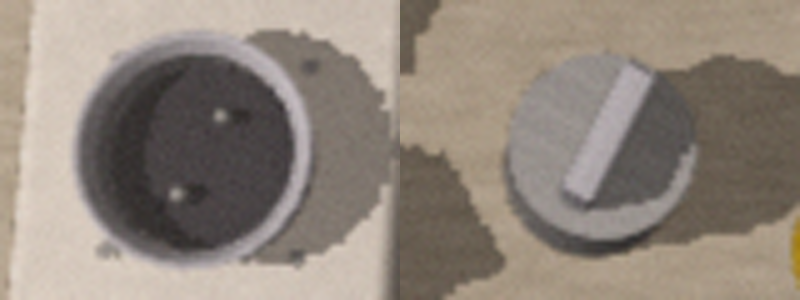

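```bash
cat > h.py <<'E'
import numpy as np
K=dict(side=0,top=0)
def bp(s,u,v,z):
    R=np.array(s["R"]);t=np.array(s["t"])
    d=R.T@np.array([(u-s["cx"])/s["fx"],(v-s["cy"])/s["fy"],1]);c=-R.T@t
    return c+d*(z-c[2])/d[2]
def pj(s,X):
    p=np.array(s["R"])@np.array(X)+np.array(s["t"]);return np.array([s["fx"]*p[0]/p[2]+s["cx"],s["fy"]*p[1]/p[2]+s["cy"]])
E
python3 - <<'E'
from h import *
from plant import vision,sensors
import cv2
s=vision.snapshot("top")
f=lambda x,y,ox,oy,z:bp(s,ox+(x+.5)/5-.5,oy+(y+.5)/5-.5,z)
g=[f(x,y,342,179,.106) for x,y in((632,62),(655,73),(588,200),(565,188))]
gm=np.mean(g,0);ax=(g[0]+g[1]-g[2]-g[3])/2
print("grip",gm,np.linalg.norm(ax),np.degrees(np.arctan2(ax[1],ax[0])), np.linalg.norm(g[1]-g[0]))
p=[f(x,y,164,194,.076) for x,y in((220,115),(177,194))]
d=p[0]-p[1];print("pegs",np.mean(p,0),np.linalg.norm(d),np.degrees(np.arctan2(d[1],d[0])))
im=s["pixels"][:,:,::-1].copy()
def circ(c,r,z,col):
    pts=np.array([pj(s,[c[0]+r*np.cos(a),c[1]+r*np.sin(a),z]) for a in np.linspace(0,6.283,60)])
    return pts
m=np.mean(p,0)
a=cv2.resize(im[194:254,164:244],None,fx=5,fy=5,interpolation=cv2.INTER_CUBIC)
b=cv2.resize(im[179:239,342:422],None,fx=5,fy=5,interpolation=cv2.INTER_CUBIC)
cv2.polylines(a,[np.int32((circ(m,.05,.09,0)-[164,194]+.5)*5)],True,(0,0,255))
cv2.polylines(a,[np.int32((circ(m,.0445,.082,0)-[164,194]+.5)*5)],True,(0,255,0))
cv2.polylines(b,[np.int32((circ(gm,.043,.07,0)-[342,179]+.5)*5)],True,(0,0,255))
cv2.polylines(b,[np.int32((circ(gm,.042,.0,0)-[342,179]+.5)*5)],True,(0,255,0))
cv2.imwrite("pics/zoom1.png",np.hstack([a,b]))
# bystanders rough, and mill corners
for n,u,v,z in(("beaker",292,283,.09),("tips",298,175,.07),("bottle",493,181,.06),("purple",308,224,.106),("millTL",171,185,.06),("millTR",249,185,.06),("millBL",167,268,.06),("millBR",243,271,.06),("yellow",445,223,.106),("blue",382,272,.106)):print(n,bp(s,u,v,z))
E
```

```text
grip [ 0.57687519 -0.36304609  0.106     ] 0.06395327264312566 -29.027430014785836 0.010973843365237226
pegs [0.53897725 0.21448381 0.076     ] 0.040341754805354686 -26.89365232285187
beaker [0.4074452  0.01129455 0.09      ]
tips [0.6538238  0.00204464 0.07      ]
bottle [ 0.64012909 -0.44297213  0.06      ]
purple [ 0.5351452  -0.02380227  0.106     ]
millTL [0.63395532 0.2974534  0.06      ]
millTR [0.63318261 0.1159319  0.06      ]
millBL [0.44192041 0.29802353 0.06      ]
millBR [0.43517192 0.12499446 0.06      ]
yellow [ 0.53667601 -0.32144927  0.106     ]
blue [ 0.43059463 -0.18360286  0.106     ]
```

View pics/zoom1.png

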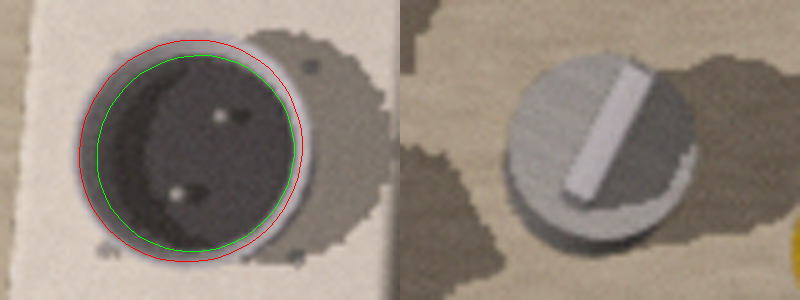

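```bash
python3 - <<'E'
from h import *
from plant import vision,sensors
import cv2
s=vision.snapshot("top")
f=lambda x,y,ox,oy,z:bp(s,ox+(x+.5)/5-.5,oy+(y+.5)/5-.5,z)
g=[f(x-400,y,342,179,.106) for x,y in((632,62),(655,73),(588,200),(565,188))]
gm=np.mean(g,0);ax=(g[0]+g[1]-g[2]-g[3])/2
print("grip",gm,np.linalg.norm(ax),np.degrees(np.arctan2(ax[1],ax[0])), np.linalg.norm(g[1]-g[0]))
p=[f(x,y,164,194,.076) for x,y in((220,115),(177,194))]
m=np.mean(p,0)
im=s["pixels"][:,:,::-1].copy()
def circ(c,r,z):
    return np.array([pj(s,[c[0]+r*np.cos(a),c[1]+r*np.sin(a),z]) for a in np.linspace(0,6.283,60)])
a=cv2.resize(im[194:254,164:244],None,fx=5,fy=5,interpolation=cv2.INTER_CUBIC)
b=cv2.resize(im[179:239,342:422],None,fx=5,fy=5,interpolation=cv2.INTER_CUBIC)
m2=m+[0.002,-.002,0]
for r,z,c in((.05,.09,(0,0,255)),(.0445,.066,(0,255,0))): cv2.polylines(a,[np.int32((circ(m,r,z)-[164,194]+.5)*5)],True,c)
for r,z,c in((.043,.07,(0,0,255)),(.042,0,(0,255,0))): cv2.polylines(b,[np.int32((circ(gm,r,z)-[342,179]+.5)*5)],True,c)
cv2.imwrite("pics/zoom2.png",np.hstack([a,b]))
E
```

```text
grip [ 0.57743624 -0.18918306  0.106     ] 0.06368673379935277 -28.1526846156448 0.011152030065226803
```

View pics/zoom2.png

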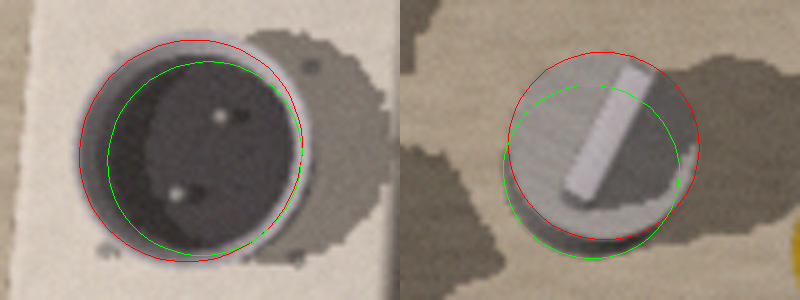

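The jar axis is at about (0.577,-0.189) with the grip at -28°. The pegs' centre is at about (0.539,0.214) with their line at -27°. Both model outlines fit the picture. Next, go to above the jar with jaw direction at 62°.

```bash
cat >> h.py <<'E'
from scipy.spatial.transform import Rotation as Ro
def go(x,y,z,yaw):
    from plant import sensors
    o=sensors.get_obs()
    Rc=Ro.from_euler('xyz',o["orientation"],degrees=True)
    d=Rc.inv().apply(np.array([x,y,z])-o["tool_pos"])/.15
    r=(Rc.inv()*Ro.from_euler('xyz',[180,0,yaw],degrees=True)).as_rotvec(degrees=True)/60
    print("t",o["clock"],"pos",o["tool_pos"].round(4),o["orientation"].round(2),"F",o["force"].round(2),"M",o["moment"].round(2),"op",round(float(o["opening"]),4),"q",o["joint_pos"].round(1))
    print("move",d.round(3),r.round(3))
E
python3 -c "
from h import *
go(.577,-.189,.20,62)"
```

```text
t 0.2 pos [ 0.2946 -0.607   0.226 ] [-1.7999e+02 -6.0000e-02  1.1588e+02] F [-0.27  0.18  0.3 ] M [0.02 0.01 0.02] op 0.0876 q [-47.6  20.6   0.7  -0.  -70.1 -16.5]
move [1.685 2.911 0.175] [-0.001 -0.001  0.898]
```

drive_tool([
  [0.14,0.24,0,0,0,0],
  [0.28,0.49,0,0,0,0],
  [0.42,0.73,0,0,0,0],
  [0.56,0.97,0,0,0,0],
], fingers=0.2)

```text
clock: 0.6
tool_pos: [0.3893, -0.4666, 0.2258]
orientation: [-180.0, -0.1, 115.9]
force: [-0.1, 0.7, 0.2]
opening: 0.0611
```

drive_tool([
  [0.14,0.24,0,0,0,0.1],
  [0.28,0.49,0,0,0,0.2],
  [0.42,0.73,0,0,0,0.3],
  [0.56,0.97,0,0,0,0.4],
])

```text
clock: 1.0
tool_pos: [0.4843, -0.3259, 0.226]
orientation: [-180.0, -0.1, 91.6]
force: [1.0, -1.1, 0.3]
opening: 0.0524
```

```bash
python3 -c "
from h import *
go(.577,-.189,.20,62)"
```

```text
t 1.0 pos [ 0.4843 -0.3259  0.226 ] [-1.7996e+02 -6.0000e-02  9.1620e+01] F [ 1.02 -1.08  0.35] M [-0.07 -0.11  0.01] op 0.0524 q [-14.8  12.1 -11.2  -0.1 -66.8 -73.6]
move [0.895 0.644 0.174] [-0.001 -0.001  0.494]
```

Joint 6 would end up close to its limit at the mill, so I'll take the half-turned grasp (yaw -118).

drive_tool([
  [0.2,0.2,0,0,0,-0.14],
  [0.4,0.35,0,0,0,-0.28],
  [0.6,0.45,0,0,0,-0.42],
  [0.8,0.6,0,0,0,-0.56],
  [0.895,0.644,0,0,0,-0.7],
  [0.895,0.644,0,0,0,-0.84],
  [0.895,0.644,0,0,0,-0.98],
])

```text
clock: 1.7
tool_pos: [0.5773, -0.188, 0.2258]
orientation: [180.0, -0.1, 150.8]
force: [-0.0, 0.3, 0.6]
opening: 0.0528
```

drive_tool([
  [0,0,0,0,0,-0.14],
  [0,0,0,0,0,-0.28],
  [0,0,0,0,0,-0.42],
  [0,0,0,0,0,-0.56],
  [0,0,0,0,0,-0.7],
  [0,0,0,0,0,-0.84],
  [0,0,0,0,0,-0.98],
])

```text
clock: 2.4
tool_pos: [0.5771, -0.188, 0.2256]
orientation: [179.9, -0.0, -150.0]
force: [0.3, 0.0, -0.2]
opening: 0.0523
```

```bash
python3 -c "
from h import *
go(.577,-.189,.15,-118.15)"
```

```text
t 2.4 pos [ 0.5771 -0.188   0.2256] [ 1.7989e+02 -4.0000e-02 -1.5001e+02] F [ 0.31  0.05 -0.2 ] M [-0.05  0.13  0.01] op 0.0523 q [  0.3  14.3  -8.3  -0.1 -67.5  29.7]
move [ 0.004 -0.006  0.504] [ 0.002 -0.    -0.531]
```

drive_tool([
  [0,0,0.14,0,0,-0.14],
  [0,0,0.28,0,0,-0.28],
  [0,0,0.42,0,0,-0.42],
  [0,0,0.5,0,0,-0.53],
  [0,0,0.5,0,0,-0.53],
])

```text
clock: 2.9
tool_pos: [0.5756, -0.1877, 0.1484]
orientation: [179.7, -0.1, -118.1]
force: [0.8, 0.0, 0.2]
opening: 0.0525
```

```bash
python3 - <<'E'
from h import *
from plant import vision
import cv2
go(.577,-.189,.078,-118.15)
for n in("side","top"):
    s=vision.snapshot(n)
    u,v=pj(s,[.577,-.189,.106]).astype(int);im=s["pixels"][v-60:v+60,u-66:u+66,::-1]
    cv2.imwrite(f"pics/a_{n}.png",cv2.resize(im,None,fx=3,fy=3,interpolation=cv2.INTER_CUBIC))
E
python3 -c "
import cv2;cv2.imwrite('pics/a.png',cv2.hconcat([cv2.imread('pics/a_side.png'),cv2.imread('pics/a_top.png')]))"
```

```text
t 2.9 pos [ 0.5756 -0.1877  0.1484] [ 1.7968e+02 -6.0000e-02 -1.1814e+02] F [0.84 0.01 0.22] M [-0.06  0.15 -0.03] op 0.0525 q [  0.3  17.7 -14.2  -0.1 -58.4  61.6]
move [ 0.003 -0.015  0.47 ] [ 0.005 -0.001  0.   ]
```

View pics/a.png

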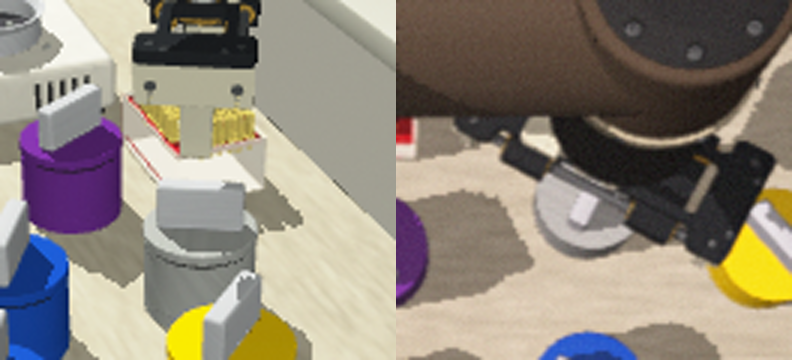

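Side view: the fingers stand above the steel jar's bar and line up with it. Descend, close and lift a little.

drive_tool([
  [0,-0.015,0.13,0,0,0],
  [0,-0.015,0.26,0,0,0],
  [0,-0.015,0.38,0,0,0],
  [0,-0.015,0.47,0,0,0],
  [0,-0.015,0.47,0,0,0],
])

```text
clock: 3.5
tool_pos: [0.5783, -0.1889, 0.0792]
orientation: [179.8, -0.0, -118.5]
force: [-0.7, 0.2, -0.2]
opening: 0.0527
```

drive_tool([
  [0,0,0,0,0,0],
  [0,0,0,0,0,0],
  [0,0,0,0,0,0],
  [0,0,0,0,0,0],
  [0,0,0,0,0,0],
  [0,0,0,0,0,0],
], fingers=-1)

```text
clock: 4.1
tool_pos: [0.578, -0.1892, 0.0794]
orientation: [179.8, -0.1, -118.5]
force: [-1.5, -1.5, 0.8]
opening: 0.0157
```

drive_tool([
  [0,0,-0.05,0,0,0],
  [0,0,-0.15,0,0,0],
  [0,0,-0.3,0,0,0],
  [0,0,-0.3,0,0,0],
])

```text
clock: 4.5
tool_pos: [0.58, -0.1894, 0.1271]
orientation: [-180.0, 0.0, -118.5]
force: [-0.2, -0.9, -5.3]
opening: 0.0155
```

```bash
cat > see.py <<'E'
from h import *
from plant import vision
import cv2,sys
def see(name,X,r=50,k=4):
    L=[]
    for n in("side","top"):
        s=vision.snapshot(n);u,v=pj(s,X).astype(int)
        u=min(max(u,r),639-r);v=min(max(v,r),479-r)
        L.append(cv2.resize(s["pixels"][v-r:v+r,u-r:u+r,::-1],None,fx=k,fy=k,interpolation=cv2.INTER_CUBIC));print(n,"crop",u-r,v-r)
    cv2.imwrite(f"pics/{name}.png",cv2.hconcat(L))
E
python3 - <<'E'
from see import *
go(.577,-.189,.2,-118.15)
see("b",[.577,-.189,.1])
E
```

```text
t 4.5 pos [ 0.58   -0.1894  0.1271] [-1.7999e+02  3.0000e-02 -1.1849e+02] F [-0.18 -0.88 -5.28] M [-0.13 -0.27  0.02] op 0.0155 q [  0.2  19.1 -15.3  -0.  -55.6  61.3]
move [ 0.007  0.018 -0.486] [-0.     0.001 -0.006]
side crop 310 201
top crop 333 155
```

View pics/b.png

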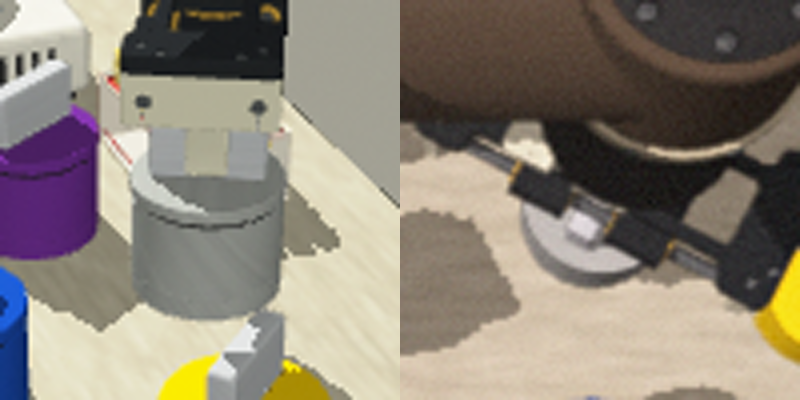

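The jar is held upright, weighing about 5.3 N. Lift and carry it to the mill.

drive_tool([
  [0,0,-0.15,0,0,0],
  [0,0,-0.35,0,0,0],
  [0,0,-0.55,0,0,0],
  [0,0,-0.58,0,0,0],
])

```text
clock: 5.0
tool_pos: [0.5798, -0.1893, 0.2135]
orientation: [180.0, 0.1, -118.5]
force: [1.1, 0.4, -4.0]
opening: 0.016
```

```bash
python3 -c "
from h import *
go(.539,.2145,.21,-116.9)"
```

```text
t 5.0 pos [ 0.5798 -0.1893  0.2135] [ 1.7999e+02  6.0000e-02 -1.1852e+02] F [ 1.1   0.42 -4.03] M [-0.15 -0.24 -0.03] op 0.016 q [  0.2  15.   -9.   -0.1 -66.   61.3]
move [-2.236  1.524  0.026] [ 0.     0.001 -0.027]
```

drive_tool([
  [-0.08,0.055,0,0,0,0],
  [-0.24,0.16,0,0,0,0],
  [-0.42,0.29,0,0,0,0],
  [-0.6,0.41,0,0,0,0],
  [-0.78,0.53,0,0,0,0],
  [-0.96,0.655,0,0,0,0],
])

```text
clock: 5.6
tool_pos: [0.5605, -0.0142, 0.2111]
orientation: [179.8, -0.0, -118.5]
force: [0.6, -0.3, -5.4]
opening: 0.0157
```

drive_tool([
  [-0.16,0.11,0,0,0,0],
  [-0.32,0.22,0,0,0,0],
  [-0.48,0.33,0,0,0,0],
  [-0.64,0.44,0,0,0,0],
  [-0.78,0.53,0,0,0,0],
  [-0.9,0.61,0,0,0,0],
])

```text
clock: 6.2
tool_pos: [0.5428, 0.1496, 0.2087]
orientation: [179.7, -0.2, -118.5]
force: [0.2, -0.3, -4.0]
opening: 0.0157
```

```bash
python3 -c "
from h import *
go(.539,.2145,.19,-116.9)"
```

```text
t 6.2 pos [0.5428 0.1496 0.2087] [ 179.67   -0.19 -118.51] F [ 0.19 -0.34 -4.03] M [-0.03  0.05  0.01] op 0.0157 q [ 35.2  11.  -14.8  -0.2 -64.5  26.4]
move [-0.368  0.228  0.125] [ 0.006 -0.003 -0.027]
```

drive_tool([
  [-0.14,0.09,0,0.006,-0.003,-0.027],
  [-0.26,0.16,0,0.006,-0.003,-0.027],
  [-0.368,0.228,0,0.006,-0.003,-0.027],
  [-0.368,0.228,0.06,0.006,-0.003,-0.027],
  [-0.368,0.228,0.125,0.006,-0.003,-0.027],
  [-0.368,0.228,0.125,0.006,-0.003,-0.027],
])

```text
clock: 6.8
tool_pos: [0.5374, 0.2134, 0.1872]
orientation: [179.9, -0.2, -116.9]
force: [-0.1, -0.8, -5.7]
opening: 0.016
```

```bash
python3 - <<'E'
from see import *
go(.539,.2145,.165,-116.9)
see("c",[.539,.2145,.1])
E
```

```text
t 6.8 pos [0.5374 0.2134 0.1872] [ 179.88   -0.23 -116.93] F [-0.07 -0.82 -5.7 ] M [-0.12  0.23 -0.02] op 0.016 q [ 41.   13.3 -14.9  -0.  -62.1  22.1]
move [-0.012 -0.006  0.148] [ 0.002 -0.004 -0.001]
side crop 239 136
top crop 150 172
```

View pics/c.png

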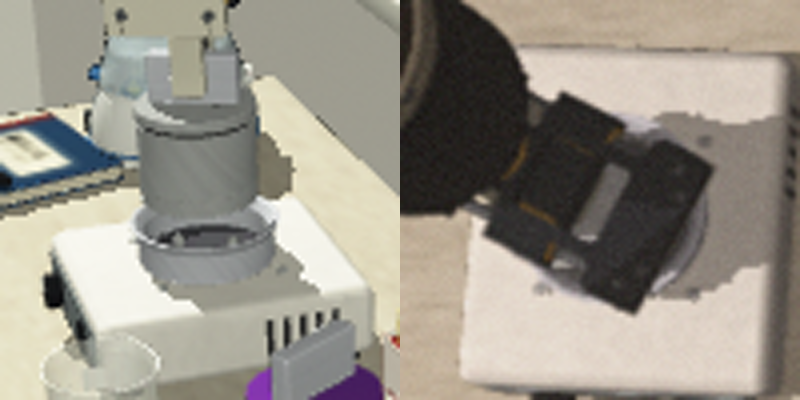

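```bash
python3 - <<'E'
from see import *
s=vision.snapshot("side")
r=50;u0,v0=239,136;k=5
im=cv2.resize(s["pixels"][v0:v0+100,u0:u0+110,::-1],None,fx=k,fy=k,interpolation=cv2.INTER_CUBIC)
def circ(c,r,z,col):
    P=np.array([pj(s,[c[0]+r*np.cos(a),c[1]+r*np.sin(a),z]) for a in np.linspace(0,6.283,80)])
    cv2.polylines(im,[np.int32((P-[u0,v0]+.5)*k)],True,col)
circ((.539,.2145),.05,.09,(0,0,255))
circ((.5374,.2134),.042,.1872-.0794,(0,255,0))
circ((.5374,.2134),.043,.1872-.0094-.0,(255,255,0)) if 0 else circ((.5374,.2134),.043,.1872-.0794+.07,(255,255,0))
for q in(1,-1):
    a=np.radians(-26.9);p=pj(s,[.539+q*.02*np.cos(a),.2145+q*.02*np.sin(a),.076]);cv2.circle(im,tuple(np.int32((p-[u0,v0]+.5)*k)),3,(255,0,255),1)
cv2.imwrite("pics/d.png",im)
E
```

```text
(no output)
```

View pics/d.png

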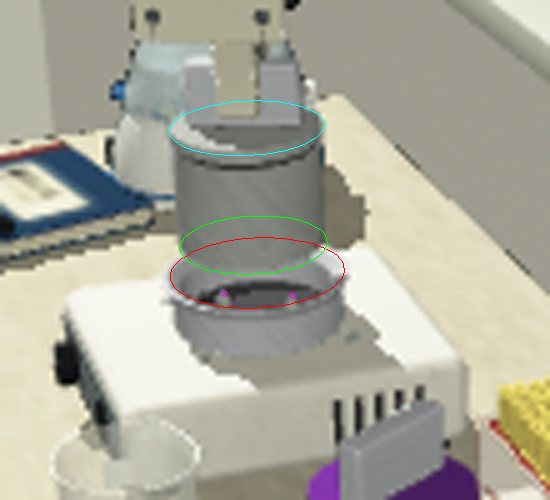

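The model outlines agree within about 1 mm in the side view. Lower the jar into the mouth.

drive_tool([
  [-0.012,-0.006,0.05,0,-0.004,0],
  [-0.012,-0.006,0.1,0,-0.004,0],
  [-0.012,-0.006,0.148,0,-0.004,0],
  [-0.012,-0.006,0.148,0,-0.004,0],
])

```text
clock: 7.35
tool_pos: [0.5399, 0.2144, 0.1661]
orientation: [179.9, 0.1, -117.0]
force: [0.1, 0.5, -5.7]
opening: 0.0157
```

```bash
python3 -c "
from h import *
go(.539,.2145,.158,-116.9)"
```

```text
t 7.35 pos [0.5399 0.2144 0.1661] [ 1.7995e+02  8.0000e-02 -1.1697e+02] F [ 0.14  0.47 -5.7 ] M [-0.14  0.24 -0.02] op 0.0157 q [ 40.9  14.4 -16.3  -0.1 -59.2  22.2]
move [0.002 0.006 0.054] [ 0.001  0.001 -0.001]
```

drive_tool([
  [0,0.006,0.02,0,0,0],
  [0,0.006,0.04,0,0,0],
  [0,0.006,0.05,0,0,0],
])

```text
clock: 7.65
tool_pos: [0.5389, 0.2147, 0.1582]
orientation: [179.9, 0.1, -117.0]
force: [-0.3, 0.7, -5.9]
opening: 0.0157
```

```bash
python3 -c "
from h import *
go(.539,.2145,.154,-116.9)"
```

```text
t 7.65 pos [0.5389 0.2147 0.1582] [ 1.7994e+02  6.0000e-02 -1.1696e+02] F [-0.25  0.66 -5.88] M [-0.15  0.12  0.03] op 0.0157 q [ 41.   14.8 -17.   -0.1 -58.2  22.1]
move [ 0.001 -0.001  0.028] [ 0.001  0.001 -0.001]
```

drive_tool([
  [0,0,0.01,0,0,0],
  [0,0,0.02,0,0,0],
  [0,0,0.028,0,0,0],
])

```text
clock: 7.95
tool_pos: [0.539, 0.2148, 0.1541]
orientation: [179.9, 0.1, -117.0]
force: [-0.4, -0.2, -4.7]
opening: 0.0155
```

```bash
python3 -c "
from h import *
go(.539,.2145,.1515,-116.9)"
```

```text
t 7.95 pos [0.539  0.2148 0.1541] [ 1.7995e+02  7.0000e-02 -1.1696e+02] F [-0.41 -0.22 -4.67] M [-0.27  0.06  0.02] op 0.0155 q [ 41.   15.  -17.3  -0.1 -57.7  22.1]
move [ 0.002 -0.001  0.017] [ 0.001  0.001 -0.001]
```

drive_tool([
  [0,0,0.008,0,0,0],
  [0,0,0.016,0,0,0],
  [0,0,0.016,0,0,0],
])

```text
clock: 8.25
tool_pos: [0.539, 0.2145, 0.1515]
orientation: [180.0, 0.0, -117.0]
force: [1.0, -2.6, -5.5]
opening: 0.0157
```

```bash
python3 -c "
from h import *
go(.539,.2145,.149,-116.9)"
```

```text
t 8.25 pos [0.539  0.2145 0.1515] [ 1.7996e+02  4.0000e-02 -1.1696e+02] F [ 0.98 -2.64 -5.54] M [-0.94 -0.25  0.03] op 0.0157 q [ 41.   15.1 -17.5  -0.1 -57.4  22.1]
move [0.    0.    0.017] [ 0.001  0.001 -0.001]
```

The underside is now about 4 mm below the peg tips with no vertical load, so the pegs have entered. A slight sideways force remains, so I'll ease off a little that way while lowering.

drive_tool([
  [0.003,-0.003,0.007,0,0,0],
  [0.005,-0.004,0.014,0,0,0],
  [0.005,-0.004,0.017,0,0,0],
])

```text
clock: 8.55
tool_pos: [0.5391, 0.2136, 0.1488]
orientation: [179.9, 0.1, -117.0]
force: [-0.6, -1.1, -5.8]
opening: 0.0158
```

```bash
python3 -c "
from h import *
go(.539,.2145,.147,-116.9)"
```

```text
t 8.55 pos [0.5391 0.2136 0.1488] [ 1.7994e+02  5.0000e-02 -1.1696e+02] F [-0.64 -1.11 -5.76] M [-0.06  0.14  0.05] op 0.0158 q [ 40.9  15.3 -17.7  -0.1 -57.   22.2]
move [-0.005  0.003  0.012] [ 0.001  0.001 -0.001]
```

drive_tool([
  [0,0,0.006,0,0,0],
  [0,0,0.012,0,0,0],
  [0,0,0.014,0,0,0],
])

```text
clock: 8.85
tool_pos: [0.539, 0.2137, 0.1465]
orientation: [179.9, 0.0, -117.0]
force: [0.1, 0.3, -4.8]
opening: 0.0162
```

```bash
python3 -c "
from h import *
go(.539,.2136,.1455,-116.9)"
```

```text
t 8.85 pos [0.539  0.2137 0.1465] [ 1.7993e+02  4.0000e-02 -1.1696e+02] F [ 0.08  0.29 -4.83] M [-0.09  0.16  0.01] op 0.0162 q [ 40.9  15.4 -17.8  -0.1 -56.8  22.2]
move [0.    0.    0.007] [ 0.001  0.001 -0.001]
```

drive_tool([
  [0,0,0.005,0,0,0],
  [0,0,0.009,0,0,0],
  [0,0,0.009,0,0,0],
])

```text
clock: 9.15
tool_pos: [0.5391, 0.2137, 0.1454]
orientation: [179.9, 0.1, -117.0]
force: [-0.5, 0.4, -3.3]
opening: 0.0159
```

drive_tool([
  [0,0,0.004,0,0,0],
  [0,0,0.008,0,0,0],
  [0,0,0.008,0,0,0],
])

```text
clock: 9.45
tool_pos: [0.5392, 0.2137, 0.1453]
orientation: [180.0, 0.1, -116.9]
force: [-4.6, -0.6, 6.0]
opening: 0.016
```

The jar bottoms at TCP z = 0.1453 m, which puts the underside at 0.066 m, level with the plate. Release and back off.

drive_tool([
  [0,0,-0.003,0,0,0],
  [0,0,-0.003,0,0,0],
  [0,0,-0.003,0,0,0],
  [0,0,-0.003,0,0,0],
  [0,0,-0.003,0,0,0],
], fingers=0.1)

```text
clock: 9.95
tool_pos: [0.5393, 0.2137, 0.1457]
orientation: [180.0, 0.1, -116.9]
force: [-0.7, 0.1, -0.2]
opening: 0.0466
```

drive_tool([
  [0,0,-0.1,0,0,0],
  [0,0,-0.3,0,0,0],
  [0,0,-0.5,0,0,0],
  [0,0,-0.7,0,0,0],
  [0,0,-0.8,0,0,0],
  [0,0,-0.8,0,0,0],
])

```text
clock: 10.55
tool_pos: [0.5404, 0.2142, 0.2685]
orientation: [-179.9, 0.3, -116.9]
force: [-0.1, -0.5, -0.8]
opening: 0.0484
```

drive_tool([
  [0.2,0.1,0,0,0,0],
  [0.4,0.2,0,0,0,0],
  [0.6,0.3,0,0,0,0],
  [0.8,0.4,0,0,0,0],
  [0.95,0.5,0,0,0,0],
  [0.95,0.5,0,0,0,0],
])

```text
clock: 11.15
tool_pos: [0.4065, 0.1194, 0.2673]
orientation: [-179.9, 0.4, -116.9]
force: [-0.1, 0.2, 0.4]
opening: 0.048
```

```bash
python3 - <<'E'
from see import *
go(.539,.2136,.1455,-116.9)
L=[]
for n,u0,v0 in(("side",239,136),("top",150,172)):
    s=vision.snapshot(n);k=4
    cv2.imwrite(f"pics/full_{n}.png",s["pixels"][:,:,::-1])
    im=cv2.resize(s["pixels"][v0:v0+100,u0:u0+100,::-1],None,fx=k,fy=k,interpolation=cv2.INTER_CUBIC)
    for z,c in((.136,(0,0,255)),(.146,(0,255,0))):
        P=np.array([pj(s,[.5391+.043*np.cos(a),.2137+.043*np.sin(a),z]) for a in np.linspace(0,6.283,80)])
        cv2.polylines(im,[np.int32((P-[u0,v0]+.5)*k)],True,c)
    L.append(im)
cv2.imwrite("pics/e.png",cv2.hconcat(L))
E
```

```text
t 11.15 pos [0.4065 0.1194 0.2673] [-179.91    0.35 -116.94] F [-0.06  0.23  0.36] M [-0.04  0.05 -0.02] op 0.048 q [ 43.2  -6.  -25.1  -0.  -70.5  19.8]
move [-0.955 -0.502  0.819] [-0.001  0.006 -0.001]
```

View pics/e.png

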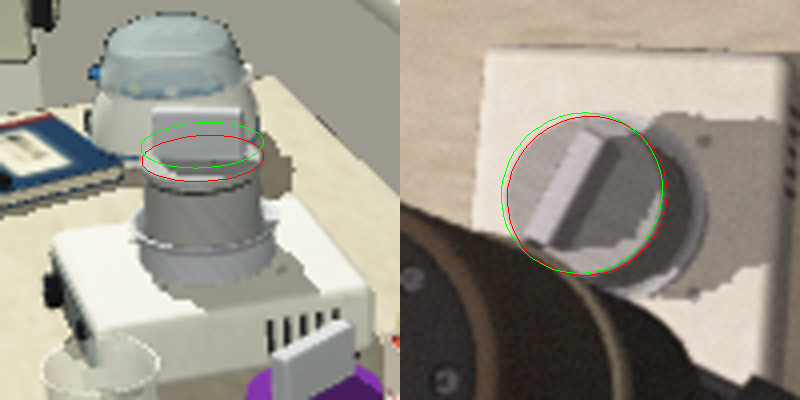

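View pics/full_top.png

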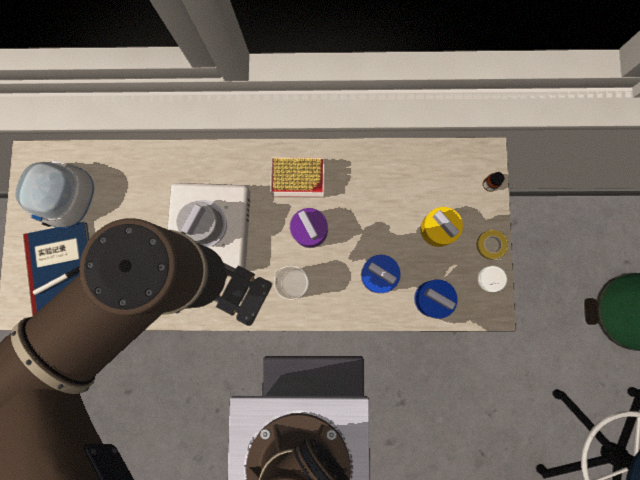

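Side view: the jar stands upright and its lid lies on the red (fully home) outline, lid centre near crop (202,160). The top view agrees. Beaker (292,283), tip box (298,175) and bottle (493,181) have not moved. I'll hand in.

```bash
python3 -c "
from plant import ticket
print(ticket.close_job())"
```

```text
the job is handed in; nothing more can be done
None
```

The steel grinding jar is on the mill, fully home on the drive plate and released. I handed the job in at about 11.3 s, and it reported no verdict.

- **Fitting:** I gripped the jar by its bar and turned it to about -27°, the pegs' line as measured from the top camera. I then lowered it in small steps while watching the force. The pegs went into the sockets on the first try, so no turning search was needed. There was a brief side force of about 2.8 N on the way in, which I relieved by shifting the jar slightly.
- **Seating:** The jar stopped with its underside at a computed 0.066 m, the plate's height. The wrist force at contact was about 11 N upward from the jar's free-hanging weight, well under the limits.
- **Last checks:** In both cameras the jar is upright in the collar, and its lid matches the fully-home outline rather than the one 10 mm higher. The beaker, tip box and bottle are at their starting pixels. The gripper is open and clear, about 0.16 m to the side, reading almost no force.
- **Disagreements:** No check failed. The jar's final centre is about 0.8 mm from my first camera estimate of the mill's centre, within the 2 mm calibration.

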